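Rebuild the sanding-drum pyramid

TASK

An undersized sanding drum has been put in the second row of the drum rack: take it out first and lay it in the metal tray. Then saddle one of the two spare full-size drums in the gap it leaves, and the other on top between the two drums of the second row, so that six equal drums make a neat pyramid, ends lined up. Set the drums down without dropping them and leave everything else where it is.

Things in the scene. Friction and masses are not known exactly. Their poses are not given: they have to be found in the camera images.
- rack: fixed plywood rack: board 78 (x) by 260 mm (y), 12 mm thick; a cheek 15 mm thick, 72 mm high at each y end; 8 mm lips along the x edges. Origin: centre of the underside, z up. Drums lie with their axes along rack x. Three full-size drums fill its bottom row (centres at y = +76.5, 0, -76.5 mm, 50 mm above the bench)
- gap_left (a point): where the centre of a full-size drum comes to rest when saddled in the gap at the rack's +y side of the bottom row: rack (0, +38, 116) mm
- gap_right (a point): the same for the gap at the rack's -y side: rack (0, -38, 116) mm
- apex (a point): where the centre of a full-size drum comes to rest when saddled between the two drums of the second row, as the top of the pyramid: rack (0, 0, 181) mm
- drum_mid: Full-size sanding drum on its side: brown cylinder, black rubber ends, steel hub; 76 mm diameter, 60 mm long, about 0.26 kg; grasp it across its flat ends. Origin at its centre, x along its axis (level), y and z turn as it rolls. At the start it is already saddled in one of the two gaps of the rack (left or right varies); it stays there
- drum_small: Undersized sanding drum on its side: brown cylinder, black rubber ends, steel hub; 50 mm diameter, 60 mm long, about 0.13 kg; grasp it across its flat ends. Origin at its centre, x along its axis (level), y and z turn as it rolls. At the start it lies in the other gap of the rack, its centre about 100 mm above the bench
- drum_a: Spare full-size sanding drum on its side: brown cylinder, black rubber ends, steel hub; 76 mm diameter, 60 mm long, about 0.26 kg; grasp it across its flat ends. Origin at its centre, x along its axis (level), y and z turn as it rolls. Lies in a fixed chock board (56 mm along the drum axis, 90 mm across, 13 mm high), its centre 46 mm above the bench
- drum_b: The other spare, the same as drum_a and in a chock board of the same kind; the two are interchangeable
- tray: fixed open aluminium tray, 130 mm (x) by 120 mm (y), 30 mm high, walls 4 mm, floor 4 mm. Origin: centre of its underside on the bench, z up. Empty at the start
- base0: bottom-row full-size drum at the rack's +y end, origin at its centre, x along its axis; stays
- base1: bottom-row full-size drum in the middle, likewise; stays
- base2: bottom-row full-size drum at the rack's -y end, likewise; stays
- mug: bystander: white mug, 80 mm wide, 95 mm high; origin under its centre
- glue: bystander: standing white glue bottle, 60 mm wide, 170 mm high; origin under its centre
- tape_measure: bystander: black tape measure, 72 x 42 x 66 mm high; origin under its centre
- screwdriver: bystander: lying screwdriver, 200 mm long; x along it, handle to -x
- try_square: bystander: lying joiner's square, stock 110 mm along y, blade 190 mm along +x; origin under the stock's centre
- offcut: bystander: wood offcut, 80 x 40 x 35 mm high; origin under its centre
Mind the look-alikes: they are no part of the job. Leave any turquoise look-alike of the drum_a alone.

How it is judged:
By the outcome, as a careful person would: the job done as asked, in the order asked, and still so for the second after the job is handed in, with the robot touching nothing.
It also fails if it takes over 72 s, if anything falls off the work surface, if the arm or the gripper's body presses on something with over 40 N, if the wrist force passes 120 N, or if a joint passes its speed limit or range.

ROBOT

A 6-joint arm with a two-finger parallel gripper is mounted at the origin on the work surface. World frame = base frame: x ahead of the robot, y to its left, z up, the work surface at z = 0. Lengths are in mm, angles in rad, forces in N, time in s.
With the tool pointing down it reaches from about 300 to 775 mm from the base axis. Payload 14.6 kg.
Tool frame: the origin (TCP) lies at the very end of the fingers, on their centre line; the grasp point (between the pads) lies 19 mm behind it; z points along the fingers, y is the line along which they close (so a half turn about z gives the same grasp; the last joint's range is limited). The gripper opens to 94 mm and grips with 3 to 60 N. Pads are 16 mm wide; open, the fingers measure 119 mm over their backs; the gripper's body (75 mm by 177 mm) begins 78 mm behind the grasp point.
Start: joints at [-0.067, 0.3, 1.521, -0, 1.321, -0.067], TCP at [549.99, -0.002, 205.446] pointing down, gripper open.
Joint ranges: [-3.03, 3.03], [-0.79, 2.21], [0.23, 2.52], [-1.04, 4.18], [0, 3.07], [-2.55, 2.55]. Speed limits (rad/s): [2.22, 2.22, 2.57, 3.14, 3.14, 3.14].

INTERFACE

Orientations are given as [roll, pitch, yaw] about the fixed x, y, z axes, in that order (R = Rz(yaw) Ry(pitch) Rx(roll)).
In Python, from cell import manip gives the robot as it stands.
- The arm moves only by the tool servo_tool, never from a script. Its argument "rows" is a list of rows, each a list of 7 numbers: the turn, a rotation vector about the world's x, y, z in degrees, then the shift along the world's x, y, z in mm, then the closure, from 0 (fully open) to 1 (shut). In form: [[rx, ry, rz, dx, dy, dz, fingers], ...]. A call has 1 to 20 rows; each row shifts and turns the commanded pose from where the row before left it; what a row does not reach is not made up. A row lasts 1/8 s, in which the tool goes at most 62.5 mm and 10.7 degrees, less where a joint would pass 70% of its speed; a pose out of reach is approached as far as the arm can. A call with a gripper value outside its range is refused whole. The fingers move at their own pace and stop on an object; "grip_force" is the grip in N (left out, the last holds). Time passes only in rows, so rows that do not move let the fingers close. It gives the time, the measured TCP pose, the force, the opening and the grip force at its end, in the units of the state.
- manip.read_state(): the state, without advancing time (a new reading comes with each control period).
- manip.camera(name): name is "scene" or "side" or "wrist"; returns the picture (480x640x3 uint8, red, green, blue); there is no depth.
- manip.camera_info(name): a dict with "fx", "fy", "cx", "cy" (pixels), "position" and "rotation" of the camera in the world; the wrist camera has in their place "T_tool_cam" (4x4, takes a point from camera to tool coordinates, whose origin is the TCP and whose axes are the flange's). Camera axes: x right, y down, z forward; pixel columns grow to the right and rows downward; lengths in mm; the calibration is good to about 2 mm. A picture is of the moment at which its call begins: read the wrist's pose just before it. camera_info takes no time and is no camera call.
- manip.sign_off(): hands the job in; it is judged then, once.
The state is a dict: "clock": time; "joints": joint angles; "qd": joint speeds; "effort": joint torques, N m; "eef_pos": TCP position; "eef_rot": TCP orientation; "wrist_force": force on the tool from outside, world axes, zero at the start; "moment": the same for the moment, N m; "finger_gap": finger opening in mm; "finger_force": force on a finger pad.
Only numpy, scipy, OpenCV 4.12 (cv2) and the standard library are available. Lean on these libraries where they do the work, as an engineer would, in place of code of your own. Each camera call takes 0.05 s, during which the arm holds its last target. There are 200 camera calls.

## Working session

There is one attempt and no reset: what is moved stays moved. The work goes in short steps, Python scripts to look and compute and a tool call to move; the robot and the scene stay as the last step left them, time stands still between calls to the robot, and variables do not carry over. Pictures are saved under pics/ and viewed, at most 10 in all, crops included, and the job is handed in when it is done.

Besides the shell and the picture viewer there is one more tool, called after "Call:" as name(argument=value, ...) on one line, values as JSON. servo_tool: Moves the arm, as the interface text tells. Its arguments: {"type":"object","properties":{"rows":{"type":"array","items":{"type":"array","items":{"type":"number"}}},"grip_force":{"type":"number"}},"required":["rows"]}

```bash
mkdir -p pics
cat > h.py <<'E'
import numpy as np, cv2
from cell import manip
def ray(ci,u,v):
    d=np.array([(u-ci['cx'])/ci['fx'],(v-ci['cy'])/ci['fy'],1.]); return np.array(ci['position'],float),np.array(ci['rotation'])@d
def onz(ci,u,v,z):
    p,d=ray(ci,u,v); return p+d*(z-p[2])/d[2]
def proj(ci,P):
    q=(np.atleast_2d(P)-np.array(ci['position']))@np.array(ci['rotation']); return np.c_[q[:,0]/q[:,2]*ci['fx']+ci['cx'],q[:,1]/q[:,2]*ci['fy']+ci['cy']]
E
python3 - <<'E'
from h import *
for n in ('scene','side','wrist'):
    cv2.imwrite(f'pics/{n}0.png',manip.camera(n)[:,:,::-1]); print(n,manip.camera_info(n))
print(manip.read_state())
E
```

```text
scene {'fx': 614.7635093951634, 'fy': 614.7635093951634, 'cx': 315.34753462728526, 'cy': 241.71868419945673, 'position': array([1564.1347796 ,  623.70985995,  966.74877349]), 'rotation': array([-2.15620205,  0.02107185,  2.06861599])}
side {'fx': 501.6575055580523, 'fy': 501.6575055580523, 'cx': 322.61438563279734, 'cy': 237.93546710647337, 'position': array([ 312.57626432, -993.44552909,  787.04671865]), 'rotation': array([-2.1491788 ,  0.01463056, -0.17766271])}
wrist {'fx': 363.7485398265009, 'fy': 363.7485398265009, 'cx': 329.5497919592605, 'cy': 238.19054718440628, 'T_tool_cam': array([[ 5.03829494e-04, -9.62015578e-01, -2.72994092e-01,
         8.09608728e+01],
       [ 9.99999647e-01,  3.01297067e-04,  7.83814927e-04,
         3.35724603e-01],
       [-6.71789850e-04, -2.72994391e-01,  9.62015390e-01,
        -1.79360258e+02],
       [ 0.00000000e+00,  0.00000000e+00,  0.00000000e+00,
         1.00000000e+00]])}
{'clock': 0.15, 'joints': array([-6.66129570e-02,  3.00305928e-01,  1.52145423e+00,  1.56964486e-06,
        1.32070906e+00, -6.65692396e-02]), 'qd': array([ 0.0006378 , -0.00174103, -0.00146408, -0.00020372, -0.00024549,
       -0.00052161]), 'effort': array([-2.50185103e-04, -5.31960297e+01, -3.52822959e+01,  7.07691838e-02,
        2.35654798e-02, -3.66386917e-05]), 'eef_pos': array([5.49790430e+02, 4.33352473e-03, 2.05030601e+02]), 'eef_rot': array([-3.14071814e+00, -5.98258897e-05,  1.57075219e+00]), 'wrist_force': array([0.99840682, 0.36825259, 0.17789447]), 'moment': array([-0.01641461, -0.04180871, -0.02626745]), 'finger_force': 0.0, 'finger_gap': 93.6631364870091}
```

View pics/scene0.png

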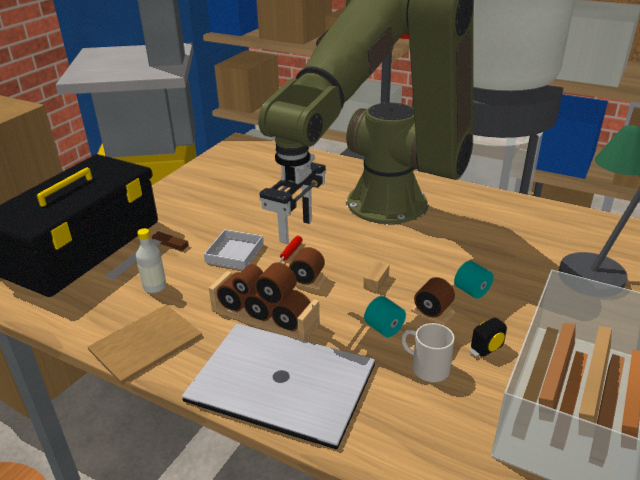

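View pics/side0.png

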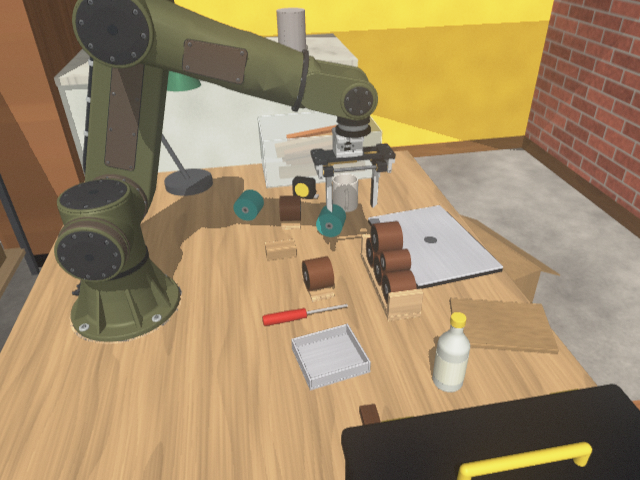

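```bash
cat > h2.py <<'E'
from h import *
from scipy.spatial.transform import Rotation as Ro
def info(n):
    c=manip.camera_info(n); c['rotation']=Ro.from_euler('xyz',c['rotation']).as_matrix(); return c
E
python3 - <<'E'
from h2 import *
a=cv2.imread('pics/scene0.png')[215:345,195:365]; b=cv2.imread('pics/side0.png')[175:395,220:440]
cv2.imwrite('pics/c1.png',cv2.resize(a,(784,600),interpolation=cv2.INTER_CUBIC))
cv2.imwrite('pics/c2.png',cv2.resize(b,(600,600),interpolation=cv2.INTER_CUBIC))
s=info('scene');d=info('side')
print(onz(s,305,265,46),onz(d,318,273,46),onz(s,434,297,46),onz(d,290,208,46), proj(d,[550,0,205]),proj(s,[550,0,205]))
E
```

```text
[459.73277796 -28.81985152  46.        ] [463.80377558 -26.1046125   46.        ] [434.73865458 308.2226234   46.        ] [436.08017366 305.74180872  46.        ] [[351.14203165 207.59201554]] [[294.59391421 232.57412405]]
```

View pics/c1.png

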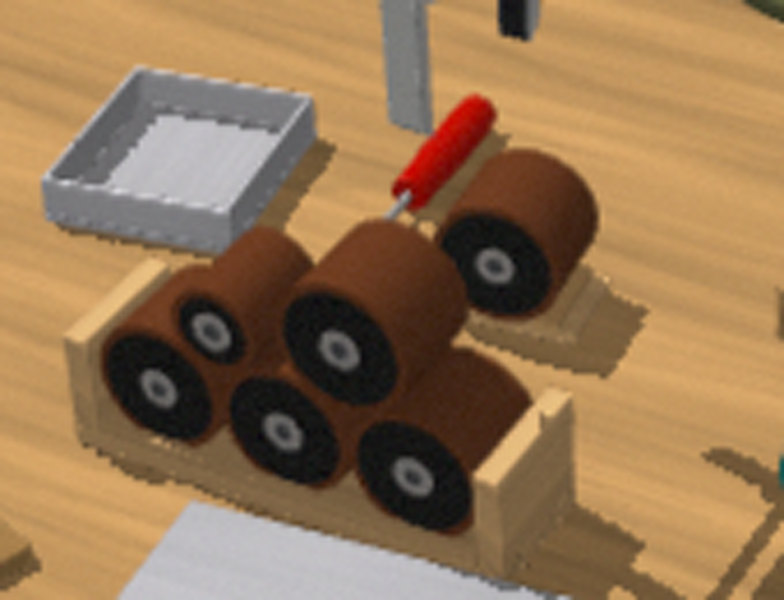

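View pics/c2.png

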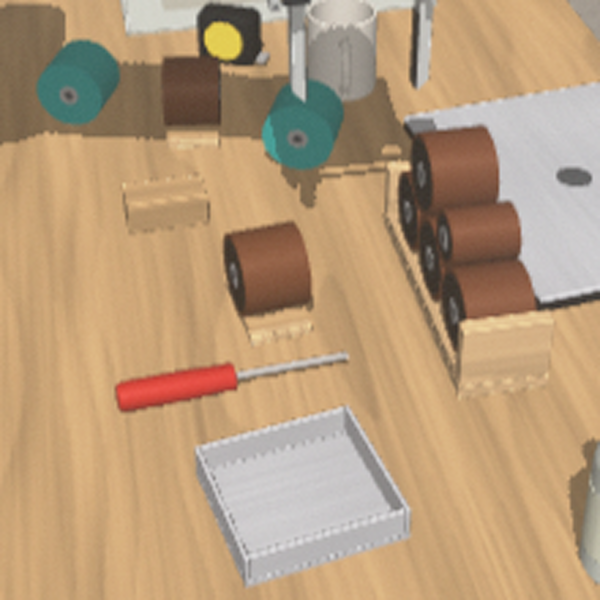

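Run:
```python
from h2 import *
s=info('scene');d=info('side')
S=lambda x,y,z:onz(s,195+x/4.612,215+y/4.615,z)[:2]
D=lambda x,y,z:onz(d,220+x/2.727,175+y/2.727,z)[:2]
for n,a,b,z in [('b2',(159,388),(453,310),50),('b1',(284,432),(430,257),50),('b0',(413,477),(407,210),50),('small',(210,331),(445,241),100),('mid',(340,349),(421,174),116),('B',(494,266),(234,274),46)]:
    p,q=S(*a,z),D(*b,z); v=p-q; print(n,p.round(1),q.round(1),((p+q)/2).round(1),np.hypot(*v).round(1),np.degrees(np.arctan2(v[1],v[0])).round(1))
print('tray scene',[S(x,y,30).round(1) for x,y in [(142,68),(315,95),(232,213),(44,182)]])
print('tray side',[D(x,y,30).round(1) for x,y in [(197,450),(346,409),(409,513),(246,558)]])
print('A front',onz(s,443,303,46))
```

```text
b2 [ 666.7 -118.4] [ 607.9 -121.5] [ 637.3 -120. ] 58.9 3.0
b1 [666.9 -41.5] [608.8 -44.9] [637.9 -43.2] 58.2 3.4
b0 [666.9  34.3] [607.4  30.8] [637.1  32.6] 59.7 3.4
small [666.7 -81.4] [607.3 -89.8] [637.  -85.6] 60.0 8.1
mid [666.3  -3.7] [607.4  -8.8] [636.9  -6.2] 59.1 5.0
B [491.8 -19.2] [433.1 -30.1] [462.4 -24.6] 59.7 10.6
tray scene [array([ 392.4, -327. ]), array([ 370.1, -214.2]), array([ 496.7, -189.7]), array([ 520.4, -305.7])]
tray side [array([ 374.3, -224.6]), array([ 497.1, -202. ]), array([ 518.5, -318.2]), array([ 394.9, -337.1])]
A front [446.51702013 334.37902318  46.        ]
```

Call:
servo_tool(rows=[[0,0,0,0,0,43,0],[0,0,0,0,0,42,0],[0,0,0,30,-28,0,0],[0,0,0,30,-28,0,0],[0,0,0,27,-29,0,0],[0,0,0,0,0,0,0],[0,0,0,0,0,0,0]], grip_force=20)

```text
clock: 1.02
eef_pos: [636.7, -84.6, 290.1]
eef_rot: [-3.141, -0.0, 1.571]
wrist_force: [-0.3, -0.1, 0.4]
finger_gap: 94.0
finger_force: 0.0
```

```bash
cat >> h2.py <<'E'
def winfo(st):
    c=manip.camera_info('wrist'); T=np.eye(4); T[:3,:3]=Ro.from_euler('xyz',st['eef_rot']).as_matrix(); T[:3,3]=st['eef_pos']
    M=T@np.array(c['T_tool_cam']); c['position']=M[:3,3]; c['rotation']=M[:3,:3]; return c
E
python3 - <<'E'
from h2 import *
import json
st=manip.read_state(); im=manip.camera('wrist'); cv2.imwrite('pics/w1.png',im[:,:,::-1])
json.dump({k:np.array(st[k]).tolist() for k in ('eef_pos','eef_rot')},open('w1.json','w'))
print(st['clock'],st['eef_pos'],st['eef_rot'])
c=winfo(st); print(proj(c,[[637,-83,100],[607,-83,100],[667,-83,100],[637,-8,116]]))
E
```

```text
1.025 [636.67396663 -84.59118033 290.14683529] [-3.14094109e+00 -2.77656042e-04  1.57084768e+00]
[[329.38122197 214.59242874]
 [300.44708561 214.57682654]
 [358.31457049 214.60803052]
 [329.40821366 139.86276489]]
```

View pics/w1.png

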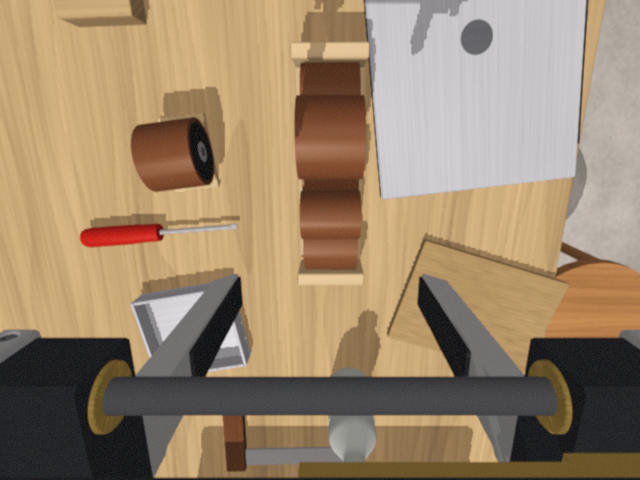

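Run:
```python
from h2 import *
import json
c=winfo(json.load(open('w1.json')))
W=lambda u,v,z:onz(c,u,v,z)[:2].round(1)
print('cheek outer/inner +y',W(330.5,43,72),W(330.5,59,72),'-y',W(331,275,72),W(331,262,72), 'exp centres ±122.5')
# rack y model fit: predicted edges for rack y0
for y0 in (-46,-44,-42,-40):
    print(y0,proj(c,[[637,y0+130,72],[637,y0+115,72],[637,y0-115,72],[637,y0-130,72]])[:,1].round(1))
print('B hub right',W(202,152,46),'B top edge corners z84?',W(152,119,46+30),W(213,180,40))
for yaw in (6,8,10):
  a=np.radians(yaw); ax=np.array([np.cos(a),np.sin(a),0])
  P=np.array([462.5,-24.5,46]); print(yaw,proj(c,[P+30*ax,P-30*ax]).round(1).tolist())
print('tray',W(133,303,30),W(238,276,30),W(246,368,30))
# drum silhouette of small: rows
th=np.linspace(0,2*np.pi,90)
for nm,y,z,r in [('small',-82,100,25),('small',-85,100,25),('mid',-6,116,38),('B',-24.5,46,38)]:
  x=637 if nm!='B' else 462.5
  q=proj(c,np.c_[np.full(90,x),y+r*np.cos(th),z+r*np.sin(th)]);print(nm,y,q[:,1].min(),q[:,1].max())
```

```text
cheek outer/inner +y [638.   83.7] [638.   69.3] -y [ 638.9 -161.1] [ 638.9 -145. ] exp centres ±122.5
-46 [ 42.6  59.3 274.9 286.8]
-44 [ 40.4  57.1 273.3 285.2]
-42 [ 38.1  54.9 271.7 283.6]
-40 [ 35.8  52.7 270.1 282.1]
B hub right [492.5 -22.2] B top edge corners z84? [454.4  12.1] [500.3 -54.5]
6 [[201.8, 151.2], [149.9, 156.9]]
8 [[201.6, 150.3], [150.1, 157.8]]
10 [[201.4, 149.3], [150.4, 158.7]]
tray [ 377.3 -217.5] [ 518.8 -179.2] [ 520.6 -316.9]
small -82 189.3009452605632 237.7662622341479
small -85 192.212465017392 240.54201023489372
mid -6 94.03892143472106 178.7515279594644
B -24.5 118.84504901413636 187.8027705968629
```

Run:
```python
from h2 import *
im=cv2.imread('pics/w1.png')[90:290,100:380]
cv2.imwrite('pics/w1c.png',cv2.resize(im,(784,560),interpolation=cv2.INTER_CUBIC))
```

```text
(no output)
```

View pics/w1c.png

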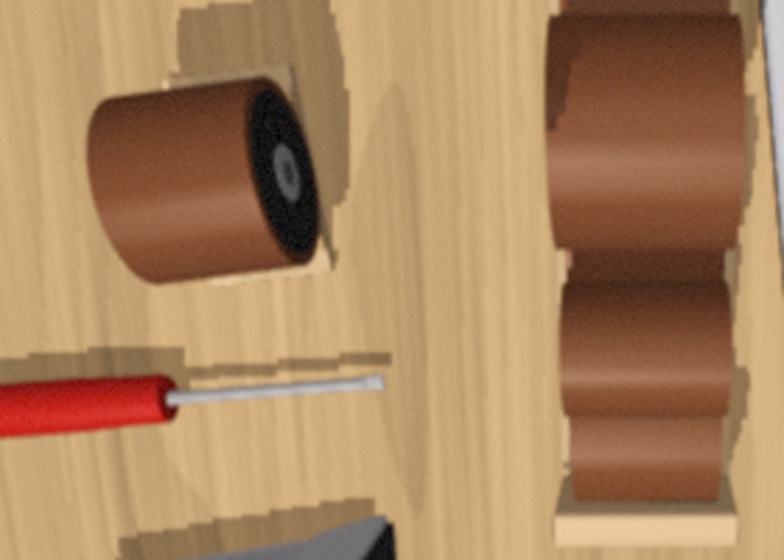

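Call:
servo_tool(rows=[[0,0,0,0,0.6,-45,0],[0,0,0,0,0.5,-50,0],[0,0,0,0,0,-50,0],[0,0,0,0,0,-35,0],[0,0,0,0,0,-18,0],[0,0,0,0,0,-10,0],[0,0,0,0,0,0,0],[0,0,0,0,0,0,1],[0,0,0,0,0,0,1],[0,0,0,0,0,0,1],[0,0,0,0,0,0,1],[0,0,0,0,0,0,1],[0,0,0,0,0,0,1]], grip_force=20)

```text
clock: 2.7
eef_pos: [637.1, -83.9, 82.6]
eef_rot: [3.141, 0.0, 1.571]
wrist_force: [-0.6, -0.7, 2.4]
finger_gap: 59.9
finger_force: 20.0
```

Call:
servo_tool(rows=[[0,0,0,0,0,10,1],[0,0,0,0,0,30,1],[0,0,0,0,0,45,1],[0,0,0,0,0,35,1],[0,0,2.5,-32,-30,0,1],[0,0,2,-32,-30,0,1],[0,0,2,-32,-30,0,1],[0,0,2,-32,-30,0,1],[0,0,2,-32,-30,0,1],[0,0,0,-31.5,-31,0,1],[0,0,0,0,0,-20,1],[0,0,0,0,0,-40,1],[0,0,0,0,0,-40,1],[0,0,0,0,0,-20,1],[0,0,0,0,0,0,1],[0,0,0,0,0,0,1]])

```text
clock: 4.7
eef_pos: [446.0, -265.2, 83.7]
eef_rot: [3.141, 0.001, 1.754]
wrist_force: [-0.1, -1.2, 0.2]
finger_gap: 59.8
finger_force: 20.0
```

Run:
```python
from h2 import *
st=manip.read_state();print(st['finger_gap'],st['wrist_force'])
a=manip.camera('side')[:,:,::-1][250:420,250:440]; b=manip.camera('scene')[:,:,::-1][210:310,180:290]
cv2.imwrite('pics/t1.png',np.hstack([cv2.resize(a,(447,400),interpolation=cv2.INTER_CUBIC),cv2.resize(b,(353,400),interpolation=cv2.INTER_CUBIC)]))
```

```text
59.83714457719745 [-0.14388726 -1.19045311  0.19672149]
```

View pics/t1.png

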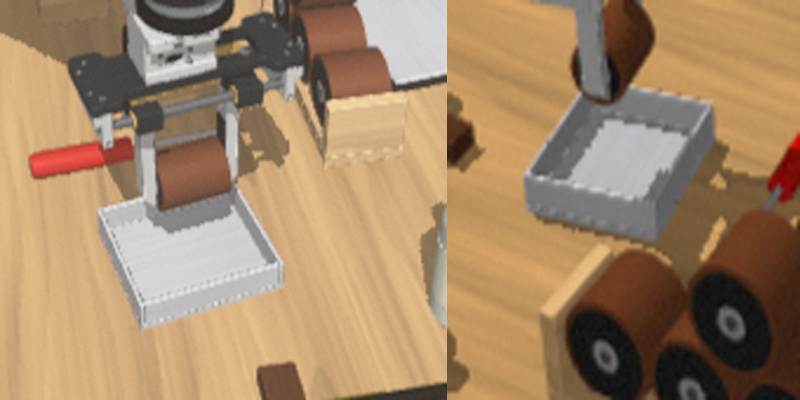

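Call:
servo_tool(rows=[[0,0,0,0,0,-30,1],[0,0,0,0,0,-25,1],[0,0,0,0,0,-11,1],[0,0,0,0,0,-4,1],[0,0,0,0,0,0,1],[0,0,0,0,0,0,1]])

```text
clock: 5.55
eef_pos: [445.9, -265.2, 13.2]
eef_rot: [3.141, 0.001, 1.754]
wrist_force: [0.4, 0.2, -0.9]
finger_gap: 59.9
finger_force: 20.0
```

Call:
servo_tool(rows=[[0,0,0,0,0,-1,1],[0,0,0,0,0,0,1]])

```text
clock: 5.8
eef_pos: [445.5, -264.9, 11.6]
eef_rot: [3.141, 0.0, 1.754]
wrist_force: [-0.2, -0.4, 0.0]
finger_gap: 59.8
finger_force: 20.0
```

Call:
servo_tool(rows=[[0,0,0,0,0,-1,1],[0,0,0,0,0,0,1]])

```text
clock: 6.05
eef_pos: [445.6, -265.0, 11.5]
eef_rot: [3.141, 0.0, 1.754]
wrist_force: [-5.3, 3.4, 14.9]
finger_gap: 59.9
finger_force: 20.0
```

Call:
servo_tool(rows=[[0,0,0,0,0,0.5,1],[0,0,0,0,0,0,0.25],[0,0,0,0,0,0,0.2],[0,0,0,0,0,0,0.2],[0,0,0,0,0,0,0.2],[0,0,0,0,0,20,0.2],[0,0,0,0,0,50,0.2],[0,0,0,0,0,60,0.2],[0,0,0,0,0,60,0]])

```text
clock: 7.18
eef_pos: [445.2, -264.7, 202.9]
eef_rot: [-3.142, -0.0, 1.754]
wrist_force: [-0.0, 0.0, -0.1]
finger_gap: 82.0
finger_force: 0.0
```

Run:
```python
from h2 import *
a=manip.camera('side')[:,:,::-1][250:420,250:440]; b=manip.camera('scene')[:,:,::-1][210:310,180:290]
cv2.imwrite('pics/t2.png',np.hstack([cv2.resize(a,(447,400),interpolation=cv2.INTER_CUBIC),cv2.resize(b,(353,400),interpolation=cv2.INTER_CUBIC)]))
```

```text
(no output)
```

View pics/t2.png

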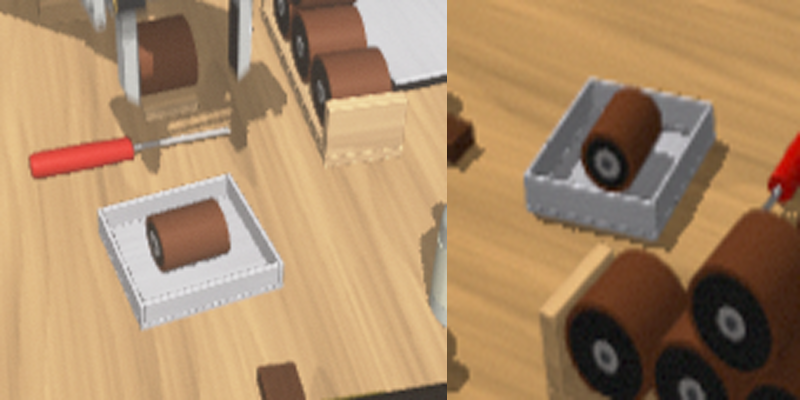

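Call:
servo_tool(rows=[[0,0,-1,3,40,0,0],[0,0,-1,3,45,0,0],[0,0,-0.8,4,45,0,0],[0,0,0,4,45,0,0],[0,0,0,4,45,0,0],[0,0,0,0,19,0,0],[0,0,0,0,0,-40,0],[0,0,0,0,0,-50,0],[0,0,0,0,0,-45,0],[0,0,0,0,0,-28,0],[0,0,0,0,0,-12,0],[0,0,0,0,0,0,0],[0,0,0,0,0,0,0],[0,0,0,0,0,0,1],[0,0,0,0,0,0,1],[0,0,0,0,0,0,1],[0,0,0,0,0,0,1],[0,0,0,0,0,0,1],[0,0,0,0,0,0,1]], grip_force=25)

```text
clock: 9.65
eef_pos: [463.4, -25.9, 26.0]
eef_rot: [-3.141, -0.0, 1.705]
wrist_force: [-4.7, -0.9, 5.1]
finger_gap: 59.9
finger_force: 25.0
```

Call:
servo_tool(rows=[[0,0,0,0,0,10,1],[0,0,0,0,0,35,1],[0,0,0,0,0,45,1],[0,0,0,0,0,45,1],[0,0,0,0,0,39,1],[0,0,-2,30,-8,0,1],[0,0,-2,35,-12,0,1],[0,0,-2,35,-12,0,1],[0,0,-1.7,35,-12,0,1],[0,0,0,30,-9,0,1],[0,0,0,9,-4.5,0,1],[0,0,0,0,0,-10,1],[0,0,0,0,0,0,1],[0,0,0,0,0,0,1]])

```text
clock: 11.4
eef_pos: [637.1, -83.1, 190.3]
eef_rot: [3.141, 0.0, 1.571]
wrist_force: [-0.0, -0.2, -1.7]
finger_gap: 60.0
finger_force: 25.0
```

Run:
```python
from h2 import *
import json
st=manip.read_state(); im=manip.camera('wrist')[:,:,::-1]; cv2.imwrite('pics/w2.png',im)
json.dump({k:np.array(st[k]).tolist() for k in ('eef_pos','eef_rot')},open('w2.json','w'))
print(st['eef_pos'],st['eef_rot'])
c=winfo(st);th=np.linspace(0,2*np.pi,360)
def sil(y,z,r=38,x=637.5):
  q=proj(c,np.c_[np.full(360,x),y+r*np.cos(th),z+r*np.sin(th)]);return q[:,1].min().round(1),q[:,1].max().round(1)
print('held',sil(st['eef_pos'][1],st['eef_pos'][2]+20),'mid',sil(-6,116),'base2',sil(-120.5,50))
s=manip.camera('scene')[:,:,::-1][200:345,195:365]
w=im[90:480,200:460]
cv2.imwrite('pics/w2c.png',np.hstack([cv2.resize(w,(400,600)),cv2.resize(s,(400,600*1),interpolation=cv2.INTER_CUBIC)]))
```

```text
[637.07957745 -83.11742415 190.34073557] [3.14133751e+00 4.80738532e-05 1.57106950e+00]
held (np.float64(230.7), np.float64(395.3)) mid (np.float64(79.4), np.float64(197.6)) base2 (np.float64(225.9), np.float64(308.0))
```

View pics/w2c.png

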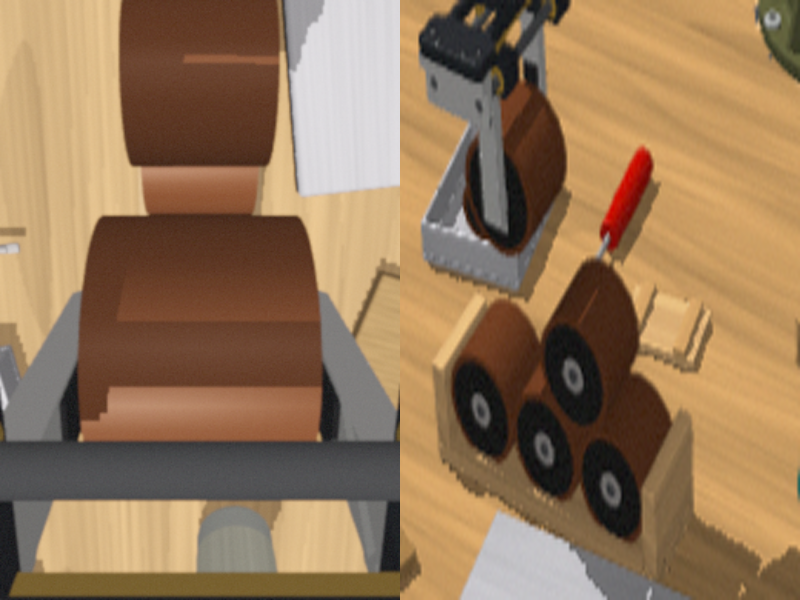

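Call:
servo_tool(rows=[[0,0,0,0.3,-0.6,-20,1],[0,0,0,0,0,-30,1],[0,0,0,0,0,-20,1],[0,0,0,0,0,-12,1],[0,0,0,0,0,-5,1],[0,0,0,0,0,0,1],[0,0,0,0,0,0,1]])

```text
clock: 12.38
eef_pos: [638.1, -84.1, 103.8]
eef_rot: [3.14, 0.0, 1.571]
wrist_force: [0.7, 0.1, -2.3]
finger_gap: 59.7
finger_force: 25.0
```

Call:
servo_tool(rows=[[0,0,0,0,0,-2,1],[0,0,0,0,0,0,1],[0,0,0,0,0,0,1]])

```text
clock: 12.75
eef_pos: [637.8, -84.0, 101.0]
eef_rot: [3.141, 0.0, 1.571]
wrist_force: [-0.6, 0.2, -2.6]
finger_gap: 59.8
finger_force: 25.0
```

Call:
servo_tool(rows=[[0,0,0,0,0,-1,1],[0,0,0,0,0,0,1],[0,0,0,0,0,0,1]])

```text
clock: 13.12
eef_pos: [637.8, -84.0, 99.9]
eef_rot: [-3.141, -0.0, 1.571]
wrist_force: [0.5, 0.3, -2.1]
finger_gap: 59.9
finger_force: 25.0
```

Call:
servo_tool(rows=[[0,0,0,0,0.3,-1,1],[0,0,0,0,0,-0.5,1],[0,0,0,0,0,0,1],[0,0,0,0,0,0,1]])

```text
clock: 13.62
eef_pos: [637.8, -83.7, 98.4]
eef_rot: [-3.142, 0.0, 1.571]
wrist_force: [0.5, -0.3, -2.4]
finger_gap: 60.2
finger_force: 25.0
```

Call:
servo_tool(rows=[[0,0,0,0,0,-1,1],[0,0,0,0,0,0,1],[0,0,0,0,0,0,1]])

```text
clock: 14.0
eef_pos: [637.8, -83.7, 97.4]
eef_rot: [-3.142, 0.0, 1.571]
wrist_force: [-0.1, 0.5, -2.5]
finger_gap: 60.1
finger_force: 25.0
```

Call:
servo_tool(rows=[[0,0,0,0,0,-0.5,1],[0,0,0,0,0,0,1],[0,0,0,0,0,0,1]])

```text
clock: 14.38
eef_pos: [637.8, -83.7, 97.0]
eef_rot: [3.142, -0.0, 1.571]
wrist_force: [0.6, 0.5, -3.2]
finger_gap: 59.5
finger_force: 25.0
```

Call:
servo_tool(rows=[[0,0,0,0,0,-0.5,1],[0,0,0,0,0,0,1],[0,0,0,0,0,0,1]])

```text
clock: 14.75
eef_pos: [637.8, -83.7, 96.4]
eef_rot: [3.142, -0.0, 1.571]
wrist_force: [0.8, -0.0, -2.9]
finger_gap: 60.1
finger_force: 25.0
```

Call:
servo_tool(rows=[[0,0,0,0,0,-0.5,1],[0,0,0,0,0,0,1],[0,0,0,0,0,0,1]])

```text
clock: 15.12
eef_pos: [637.8, -83.7, 95.9]
eef_rot: [-3.142, -0.0, 1.571]
wrist_force: [-0.7, 0.3, -2.1]
finger_gap: 60.3
finger_force: 25.0
```

Call:
servo_tool(rows=[[0,0,0,0,0,-0.5,1],[0,0,0,0,0,0,1],[0,0,0,0,0,0,1]])

```text
clock: 15.5
eef_pos: [637.9, -83.7, 95.7]
eef_rot: [3.141, 0.0, 1.571]
wrist_force: [-1.4, 0.3, 2.5]
finger_gap: 60.1
finger_force: 25.0
```

Call:
servo_tool(rows=[[0,0,0,0,0,-0.5,1],[0,0,0,0,0,0,1],[0,0,0,0,0,0,1]])

```text
clock: 15.88
eef_pos: [637.9, -83.7, 95.7]
eef_rot: [3.141, 0.0, 1.571]
wrist_force: [-2.5, 0.9, 6.7]
finger_gap: 60.0
finger_force: 25.0
```

Call:
servo_tool(rows=[[0,0,0,0,0,0.5,1],[0,0,0,0,0,0,0.3],[0,0,0,0,0,0,0.1],[0,0,0,0,0,0,0],[0,0,0,0,0,0,0],[0,0,0,0,0,15,0],[0,0,0,0,0,45,0],[0,0,0,0,0,55,0],[0,0,0,0,0,55,0],[0,0,0,-20,35,24,0],[0,0,0,-26,50,0,0],[0,0,0,-26,50,0,0],[0,0,0,-26,50,0,0],[0,0,0,-26,50,0,0],[0,0,0,-26,50,0,0],[0,0,0,-26,50,0,0],[0,0,0,-26,49,0,0],[0,0,0,0,0,0,0],[0,0,0,0,0,0,0]])

```text
clock: 18.25
eef_pos: [435.9, 300.0, 290.2]
eef_rot: [3.141, -0.0, 1.571]
wrist_force: [-0.3, -0.4, -0.1]
finger_gap: 94.0
finger_force: 0.0
```

Run:
```python
from h2 import *
import json
st=manip.read_state(); im=manip.camera('wrist')[:,:,::-1]; cv2.imwrite('pics/w3.png',im)
json.dump({k:np.array(st[k]).tolist() for k in ('eef_pos','eef_rot')},open('w3.json','w'))
print(st['eef_pos'],st['eef_rot'],proj(winfo(st),[435,306,46]))
s=manip.camera('scene')[:,:,::-1][215:345,195:365]
cv2.imwrite('pics/s3.png',s)
w=im[60:360,180:480]
cv2.imwrite('pics/w3c.png',np.hstack([cv2.resize(w,(500,500),interpolation=cv2.INTER_CUBIC),cv2.resize(s,(300,500)[:1]+(230,),interpolation=cv2.INTER_CUBIC) if 0 else cv2.copyMakeBorder(cv2.resize(s,(300,230)),0,270,0,0,cv2.BORDER_CONSTANT)]))
```

```text
[435.91817901 300.03510682 290.21428823] [ 3.14072581e+00 -2.78799830e-04  1.57111191e+00] [[328.03253106 201.28617327]]
```

View pics/w3c.png

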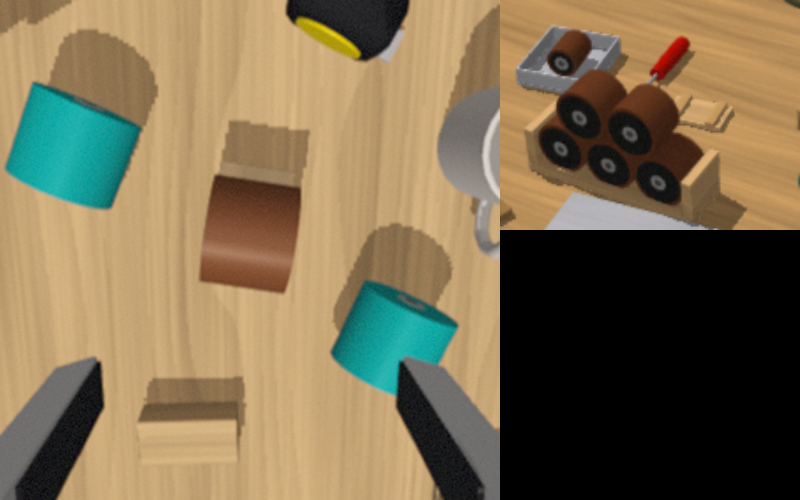

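Run:
```python
from h2 import *
import json
from scipy.optimize import least_squares
def corners(c,p,z=46):
    x,y,a=p; ax=np.array([np.cos(a),np.sin(a),0]); n=np.array([-np.sin(a),np.cos(a),0]);th=np.linspace(0,2*np.pi,720)
    out=[]
    C=np.array([x,y,z])
    # silhouette generators: normal . (cam - point)=0
    v=np.array(c['position'])-C; w=np.array([v@n,v[2]]); phi=np.arctan2(w[1],w[0]); d=np.arccos(38/np.hypot(*w))
    for s in (-d,d):
        g=C+38*(np.cos(phi+s)*n+np.sin(phi+s)*np.array([0,0,1]))
        out+=[g-30*ax,g+30*ax]
    return proj(c,out)
for f,off,sc,pts,p0 in [('w3',(180,60),5/3,[(213,176),(301,188),(200,278),(287,292)],(435,306,-.1)),('w1',(100,90),2.8,[(105,100),(265,78),(158,283),(300,264)],(463,-26,.13))]:
    c=winfo(json.load(open(f+'.json'))); o=np.array(pts)/sc+off
    # match order by nearest
    def res(p):
        q=corners(c,p); q=q[np.argsort(q[:,1])]; q=np.vstack([q[:2][np.argsort(q[:2,0])],q[2:][np.argsort(q[2:,0])]]); return (q-o).ravel()
    r=least_squares(res,p0); print(f,r.x[:2].round(1),np.degrees(r.x[2]).round(1),r.fun.round(1))
```

```text
w3 [437.4 307. ] -7.9 [ 1.1 -1.4 -0.3 -1.3  0.5  2.2 -1.2  0.7]
w1 [461.8 -26.1] 7.2 [ 1.7 -1.5 -2.1 -0.8  0.2  1.   0.2  1.4]
```

Call:
servo_tool(rows=[[0,0,-4,0.6,6.8,-30,0],[0,0,-4,0,0,-50,0],[0,0,0,0,0,-50,0],[0,0,0,0,0,-50,0],[0,0,0,0,0,-40,0],[0,0,0,0,0,-30,0],[0,0,0,0,0,-14,0],[0,0,0,0,0,0,0],[0,0,0,0,0,0,0],[0,0,0,0,0,0,1],[0,0,0,0,0,0,1],[0,0,0,0,0,0,1],[0,0,0,0,0,0,1],[0,0,0,0,0,0,1],[0,0,0,0,0,0,1]])

```text
clock: 20.23
eef_pos: [436.4, 307.2, 25.5]
eef_rot: [-3.142, -0.0, 1.431]
wrist_force: [-2.0, 0.6, 3.1]
finger_gap: 60.0
finger_force: 25.0
```

Call:
servo_tool(rows=[[0,0,0,0,0,10,1],[0,0,0,0,0,40,1],[0,0,0,0,0,50,1],[0,0,0,0,0,50,1],[0,0,0,0,0,50,1],[0,0,1,15,-26.5,14.5,1],[0,0,1,26,-45,0,1],[0,0,1,26,-45,0,1],[0,0,1,26,-45,0,1],[0,0,1,26,-45,0,1],[0,0,1,26,-45,0,1],[0,0,1,26,-45,0,1],[0,0,1,20,-35,0,1],[0,0,0,10.2,-20,0,1],[0,0,0,0,0,0,1],[0,0,0,0,0,0,1]])

```text
clock: 22.22
eef_pos: [637.3, -43.8, 240.0]
eef_rot: [-3.141, -0.0, 1.571]
wrist_force: [0.2, -0.2, -2.6]
finger_gap: 59.8
finger_force: 25.0
```

Run:
```python
from h2 import *
import json
from scipy.ndimage import gaussian_filter1d as gf
st=manip.read_state(); im=manip.camera('wrist')[:,:,::-1]; cv2.imwrite('pics/w4.png',im)
print(st['eef_pos'],st['eef_rot'])
def sil(c,y,z,r=38,x=637.5):
  th=np.linspace(0,2*np.pi,360)
  q=proj(c,np.c_[np.full(360,x),y+r*np.cos(th),z+r*np.sin(th)]);return q[:,1].min().round(1),q[:,1].max().round(1)
def edges(im,u0=310,u1=350):
  p=gf(im[:,u0:u1].astype(float).mean(1),1,axis=0); g=np.abs(np.gradient(p,axis=0)).sum(1)
  return [(i,round(g[i])) for i in range(1,479) if g[i]>g[i-1] and g[i]>=g[i+1] and g[i]>10]
c=winfo(st)
print('held',sil(c,st['eef_pos'][1],st['eef_pos'][2]+20.5),'L',sil(c,-6,116),'R',sil(c,-82.2,116),'base0',sil(c,32.5,50))
print(edges(im))
w2=winfo(json.load(open('w2.json')));print('w2',edges(cv2.imread('pics/w2.png')))
# x extents
for r in (150,160,250,260,270): 
  p=gf(im[r-2:r+3].astype(float).mean(0),1,axis=0); g=np.abs(np.gradient(p,axis=0)).sum(1)
  print(r,[(i,round(g[i])) for i in range(200,460) if g[i]>g[i-1] and g[i]>=g[i+1] and g[i]>12])
```

```text
[637.25005158 -43.78708942 240.04510673] [-3.14127130e+00 -2.14199026e-04  1.57108448e+00]
held (np.float64(230.9), np.float64(396.1)) L (np.float64(141.7), np.float64(234.3)) R (np.float64(231.5), np.float64(317.7)) base0 (np.float64(98.5), np.float64(179.2))
[(15, 20), (40, 22), (79, 27), (99, 43), (142, 15), (212, 34), (231, 36), (306, 13), (341, 42), (376, 40), (415, 69), (462, 57), (477, 44)]
w2 [(10, 22), (31, 29), (39, 34), (80, 16), (125, 20), (130, 18), (198, 76), (206, 12), (228, 32), (298, 11), (341, 47), (376, 38), (415, 73), (462, 58), (477, 44)]
150 [(290, 99), (368, 54), (378, 107)]
160 [(289, 93), (369, 54), (379, 98)]
250 [(245, 18), (258, 94), (402, 101)]
260 [(231, 40), (245, 19), (256, 96), (404, 103), (459, 14)]
270 [(222, 26), (227, 40), (245, 18), (255, 99), (405, 100), (457, 13)]
```

Call:
servo_tool(rows=[[0,0,0,0,-0.5,-20,1],[0,0,0,0,0,-30,1],[0,0,0,0,0,-18,1],[0,0,0,0,0,-7,1],[0,0,0,0,0,-2,1],[0,0,0,0,0,0,1],[0,0,0,0,0,0,1]])

```text
clock: 23.15
eef_pos: [637.8, -44.9, 163.7]
eef_rot: [3.14, 0.0, 1.571]
wrist_force: [-0.1, 0.3, -2.7]
finger_gap: 59.8
finger_force: 25.0
```

Call:
servo_tool(rows=[[0,0,0,0,0,-0.7,1],[0,0,0,0,0,0,1],[0,0,0,0,0,0,1]])

```text
clock: 23.52
eef_pos: [637.6, -44.9, 162.3]
eef_rot: [-3.142, -0.0, 1.571]
wrist_force: [0.5, 0.5, -3.0]
finger_gap: 59.7
finger_force: 25.0
```

Call:
servo_tool(rows=[[0,0,0,0,0,-0.6,1],[0,0,0,0,0,0,1],[0,0,0,0,0,0,1]])

```text
clock: 23.9
eef_pos: [637.6, -44.9, 161.6]
eef_rot: [-3.142, -0.0, 1.571]
wrist_force: [-0.0, 0.6, -2.4]
finger_gap: 59.8
finger_force: 25.0
```

Call:
servo_tool(rows=[[0,0,0,0,0.5,-0.5,1],[0,0,0,0,0,0,1],[0,0,0,0,0,0,1]])

```text
clock: 24.28
eef_pos: [637.6, -44.4, 161.1]
eef_rot: [-3.142, -0.0, 1.571]
wrist_force: [-0.6, -0.7, -2.3]
finger_gap: 60.0
finger_force: 25.0
```

Call:
servo_tool(rows=[[0,0,0,0,0,-0.5,1],[0,0,0,0,0,0,1],[0,0,0,0,0,0,1]])

```text
clock: 24.65
eef_pos: [637.7, -44.4, 161.0]
eef_rot: [3.141, 0.0, 1.571]
wrist_force: [-0.7, 1.3, 2.0]
finger_gap: 59.6
finger_force: 25.0
```

Call:
servo_tool(rows=[[0,0,0,0,0,-0.4,1],[0,0,0,0,0,0,1],[0,0,0,0,0,0,1]])

```text
clock: 25.02
eef_pos: [637.7, -44.5, 160.9]
eef_rot: [3.141, 0.0, 1.571]
wrist_force: [-2.3, -0.4, 5.5]
finger_gap: 60.0
finger_force: 25.0
```

Contact at the expected height with a balanced side force, so I release.

Call:
servo_tool(rows=[[0,0,0,0,0,0.4,1],[0,0,0,0,0,0,0.33],[0,0,0,0,0,0,0.3],[0,0,0,0,0,0,0.2],[0,0,0,0,0,0,0],[0,0,0,0,0,0,0],[0,0,0,0,0,10,0],[0,0,0,0,0,30,0],[0,0,0,0,0,45,0],[0,0,0,0,0,45,0],[0,0,0,0,0,10,0],[0,0,0,0,0,0,0],[0,0,0,0,0,0,0],[0,0,0,0,0,0,0]])

```text
clock: 26.78
eef_pos: [637.4, -44.4, 299.4]
eef_rot: [-3.14, -0.0, 1.571]
wrist_force: [0.1, 0.3, -0.0]
finger_gap: 93.8
finger_force: 0.0
```

Run:
```python
from h2 import *
from scipy.ndimage import gaussian_filter1d as gf
st=manip.read_state(); im=manip.camera('wrist')[:,:,::-1]; cv2.imwrite('pics/w5.png',im)
print(st['eef_pos'],st['clock'],st['finger_gap'])
c=winfo(st); th=np.linspace(0,2*np.pi,360)
for n,y,z in (('apex',-44.4,181),('L',-6.1,116),('R',-82.6,116)):
  q=proj(c,np.c_[np.full(360,637.5),y+38*np.cos(th),z+38*np.sin(th)]);print(n,q[:,1].min().round(1),q[:,1].max().round(1),q[0])
p=gf(im[:,310:350].astype(float).mean(1),1,axis=0); g=np.abs(np.gradient(p,axis=0)).sum(1)
print([(i,round(g[i])) for i in range(1,479) if g[i]>g[i-1] and g[i]>=g[i+1] and g[i]>10])
for r in range(90,380,24):
  p=gf(im[r-2:r+3].astype(float).mean(0),1,axis=0); g=np.abs(np.gradient(p,axis=0)).sum(1)
  print(r,[(i,round(g[i])) for i in range(230,430) if g[i]>g[i-1] and g[i]>=g[i+1] and g[i]>30])
# scene/side: compare outside rack and check apex circle by expected hub pixels
for n,x in (('scene',667.5),('side',607.5)):
  ci=info(n); a=manip.camera(n)[:,:,::-1]; cv2.imwrite(f'pics/{n}5.png',a)
  for y,z in ((-44.4,181),(-6.1,116),(-82.6,116),(-44.4,50)):
    u,v=proj(ci,[x,y,z])[0]; w=a[int(v)-9:int(v)+10,int(u)-9:int(u)+10].astype(int); m=(w.max(2)-w.min(2)<25)&(w.mean(2)>75); yy,xx=np.nonzero(m)
    print(n,y,z,(u.round(1),v.round(1)),'hub off',(xx.mean()-9+int(u)-u).round(1) if len(xx) else None,(yy.mean()-9+int(v)-v).round(1) if len(xx) else None,len(xx))
```

```text
[637.36538136 -44.37018322 299.41738888] 26.775 93.78473791671568
apex 189.0 279.3 [329.31385235 189.51527233]
L 140.1 218.2 [329.45419084 140.08341587]
R 216.8 289.7 [329.42236456 217.72537692]
[(52, 44), (87, 64), (101, 84), (140, 13), (189, 12), (262, 12), (302, 69), (312, 24), (376, 77), (415, 65), (441, 17), (462, 47), (477, 40)]
90 [(365, 54), (383, 51)]
114 [(301, 101), (358, 58), (369, 49), (380, 54)]
138 [(301, 93), (358, 47), (372, 43), (378, 55)]
162 [(296, 80), (363, 41), (373, 86)]
186 [(296, 73), (363, 42), (369, 47), (373, 31), (376, 62)]
210 [(291, 95), (370, 90), (375, 32), (378, 62)]
234 [(290, 73), (370, 76)]
258 [(291, 46), (370, 58)]
282 [(234, 55), (240, 111), (300, 64), (361, 61), (412, 64), (415, 42), (419, 91), (425, 57)]
306 [(241, 107), (299, 36), (361, 30), (402, 54), (406, 47), (418, 92)]
330 [(234, 92), (247, 41), (393, 68), (396, 50)]
354 [(240, 90), (254, 34), (344, 38), (375, 36), (384, 58), (387, 34)]
378 []
scene -44.4 181 (np.float64(251.0), np.float64(262.5)) hub off 0.5 -0.2 36
scene -6.1 116 (np.float64(267.5), np.float64(290.6)) hub off 0.9 -0.3 37
scene -82.6 116 (np.float64(239.3), np.float64(281.2)) hub off 0.4 -0.1 36
scene -44.4 50 (np.float64(255.4), np.float64(308.4)) hub off 0.5 -0.4 32
side -44.4 181 (np.float64(379.6), np.float64(223.5)) hub off -4.4 -2.6 63
side -6.1 116 (np.float64(374.1), np.float64(238.2)) hub off -0.1 0.3 20
side -82.6 116 (np.float64(382.8), np.float64(256.0)) hub off 0.3 0.1 20
side -44.4 50 (np.float64(377.1), np.float64(269.2)) hub off 0.6 -0.9 21
```

```bash
python3 -c "
from cell import manip
print(manip.sign_off())"
```

```text
the job is handed in; nothing more can be done
None
```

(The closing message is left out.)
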